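# Press a tube's end plug home with a quick clamp, then release it

## Robot

A 7-joint arm with a two-finger parallel gripper is mounted at the origin on the work surface. World frame = base frame: x ahead of the robot, y to its left, z up, the work surface at z = 0. Lengths are in m, angles in rad, forces in N, time in s.
With the tool pointing down it reaches from about 0.35 to 0.9 m from the base axis. Payload 8.1 kg.
Tool frame: the origin (TCP) lies on the centre line of the jaws, within the pads' length; the fingertips stand 19 mm ahead of it and the grasp point (between the pads) is the TCP (arm.tip_reach is the distance from the TCP to the fingertips, in m); z points along the fingers, y is the line along which they close (so a half turn about z gives the same grasp; the last joint's range is limited). The gripper opens to 92 mm and grips with 3 to 60 N. Pads are 19 mm wide; open, the fingers measure 130 mm over their backs; the gripper's body (75 mm by 190 mm) begins 47 mm behind the grasp point.
Start: joints at [1.012, 0.434, 0.025, 1.573, -0.012, 1.134, -0.075], TCP at [0.275, -0.561, 0.246] pointing down, gripper open.
Joint ranges: [-2.62, 2.62], [-0.44, 2.09], [-1.27, 1.32], [0.08, 2.57], [-1.32, 4.46], [0.12, 2], [-2.74, 2.74]. Speed limits (rad/s): [2.22, 2.22, 3.01, 3.01, 3.14, 3.14, 3.14].

## Interface

Orientations are given as a rotation vector (axis times angle).
In Python, from cell import arm gives the robot as it stands.
- The arm moves only by the tool arm_command, never from a script. Its argument "targets" is a list that holds one entry, the list of rows, each a list of 6 numbers: the shift along the tool's x, y, z in m, then the turn, a rotation vector about the tool's x, y, z in rad. A call has 1 to 10 rows; each row shifts and turns the commanded pose from where the row before left it, along the tool's axes as they then stand; what a row does not reach is not made up. A row lasts 1/8 s, in which the tool goes at most 62.5 mm and 10.7 degrees, less where a joint would pass 70% of its speed; a pose out of reach is approached as far as the arm can. A call with a gripper value outside its range is refused whole. "jaw" is the finger opening in m, from 0 to 0.0918, set as the call begins (left out, the last holds). The fingers move at their own pace and stop on an object; "newtons" is the grip in N (left out, the last holds). Time passes only in rows, so rows that do not move let the fingers close. It gives the time, the measured TCP pose, the force, the opening and the grip force at its end, in the units of the state.
- arm.observe(): the state, without advancing time (a new reading comes with each control period).
- arm.get_image(name): name is "scene" or "top" or "wrist"; returns a dict with "pixels" (384x512x3 uint8, red, green, blue), "z_map" (384x512 float32, m along the optical axis (not along the pixel's ray), 0 where there is no reading), "fx", "fy", "cx", "cy" (pixels), "xyz" and "rotation" of the camera in the world; the wrist camera has in their place "T_tool_cam" (4x4, takes a point from camera to tool coordinates, whose origin is the TCP and whose axes are the flange's). Camera axes: x right, y down, z forward; pixel columns grow to the right and rows downward; lengths in m; the calibration is good to about 2 mm. The wrist camera is an equidistant fisheye: a pixel r from the principal point sees the ray r / f radians off the axis. A picture is of the moment at which its call begins: read the wrist's pose just before it.
- arm.sign_off(): hands the job in; it is judged then, once.
The state is a dict: "clock": time; "joints": joint angles; "dq": joint speeds; "joint_efforts": joint torques, N m; "position": TCP position; "ee_rot": TCP orientation; "force": force on the tool from outside, world axes, zero at the start; "ft_torque": the same for the moment, N m; "width": opening from 0.0 (shut) to 1.0 (fully open); "gripper_force": force on a finger pad.
Only numpy, scipy, OpenCV 4.12 (cv2) and the standard library are available. Lean on these libraries where they do the work, as an engineer would, in place of code of your own. Each camera call takes 0.05 s, during which the arm holds its last target. There are 200 camera calls.

## Task

The end plug still stands partly out of the aluminium tube that lies in the bench quick clamp. Pump the clamp's trigger until the jaw has pressed the plug fully home and the trigger has gone stiff, hold it firmly pressed (about 20 N on the trigger, never more than 30 N of hand force anywhere on the clamp) for a moment, then press the small release lever and slide the head all the way back to its rear stop, and let go. Leave everything else on the bench where it is.

Things in the scene. Friction and masses are not known exactly. Their poses are not given: they have to be found in the camera images.
- clamp: bench quick clamp on a fixed plywood board 130 x 490 x 18 mm. Origin on the bench under the bar; y along the bar in the closing direction (sliding head to tube), z up. A notched steel bar (top 58 mm up) carries a grey head; a square aluminium tube 30 x 30 x 140 mm lies in line in wooden cradles, from its open mouth at y = 90 mm to the fixed jaw at y = 230 mm.
- head (a joint): grey sliding head (40 mm wide, 96 mm tall) along the bar, m: 0 = at its rear stop, grows towards the tube (0.085 at most). Pushed, it runs forward with 5 N; a ratchet (5 mm notches) keeps it from going back until the release lever is pressed, then 2 to 4 N move it. Plug home: head at 0.062 or more; pressing on squeezes the rubber jaw pad (12 N per mm).
- trigger (a joint): black trigger lever on top of the head, rad: 0 = at rest (rises to the rear, -y, at 0.5 rad), 0.50 = fully pressed (level, firm stop; pad 50 mm lower). Springs back; let it rise fully between pumps. A pump moves the head 10 to 20 mm. On its pad: 2 to 7 N running free, 6 to 12 N pushing the plug; plug home, 1 to 2 N more per mm of travel: it stalls at any angle. Jaw force is 2.2 x pad force.
- release (a joint): release lever, rad: 0 = at rest (level), 0.30 = fully pressed (firm stop, its pad 6 mm down). The ratchet is free from 0.20 on. Takes 3 to 8 N on its pad. It flicks up to 0.15 by itself as the ratchet clicks.
- trigger_pad (a point): centre of the top of the trigger's wide rear end (34 mm across x, 44 mm along the lever), 105 mm from its hinge, 160 mm above the bench at rest: press here, downwards. It moves with trigger and head.
- release_pad (a point): centre of the top of the release lever, a small flat black paddle 36 x 36 mm at the front (+y) of the head, 114 mm above the bench. The head's tower (40 mm wide) has its face 24 mm behind (-y of) this point and rises 14 mm above it: a finger that presses the paddle can push the head back by the tower.
- jaw_face (a point): centre of the front of the head's moving jaw pad (30 x 30 mm rubber, faces +y), 77 mm above the bench, when the pad is not squeezed. The head's origin is 71 mm behind it.
- jaw_pad: the rubber pad on the moving jaw; its origin is the centre of its back, 10 mm behind its face, axes as the clamp's.
- plug: black plastic end plug of the tube: flange 30 x 30 x 5 mm with a shank in the tube; it slides only along the bar (y), with 12 N of friction. Origin: centre of the outer face of the flange, axes as the clamp's. At the start the flange stands 12 to 20 mm out of the tube.
- plug_flange (a point): centre of the back of the plug's flange; it meets the tube's mouth when the plug is fully home.
- tube_mouth (a point): centre of the open end of the tube, 77 mm above the bench, axes as the clamp's (y into the tube).
- spare_plug: bystander: a loose spare end plug, 30 x 30 x 27 mm, on the clamp's board
- tube_offcut: bystander: loose square tube offcut 30 x 30 x 100 mm
- screwdriver: bystander: screwdriver lying by the clamp
- hammer: bystander: hammer lying by the clamp
- wrench: bystander: wrench lying by the clamp
- bottle: bystander: white bottle, 190 mm tall
- mug: bystander: white mug, 90 mm tall
- screw_tray: bystander: grey open tray 120 x 90 x 40 mm

How it is judged:
By the outcome, as a careful person would: the job done as asked, in the order asked, and still so for the second after the job is handed in, with the robot touching nothing.
It also fails if it takes over 53 s, if anything falls off the work surface, if the arm or the gripper's body presses on something with over 40 N, if the wrist force passes 120 N, or if a joint passes its speed limit or range.

## Working session

There is one attempt and no reset: what is moved stays moved. The work goes in short steps, Python scripts to look and compute and a tool call to move; the robot and the scene stay as the last step left them, time stands still between calls to the robot, and variables do not carry over. Pictures are saved under pics/ and viewed, at most 10 in all, crops included, and the job is handed in when it is done.

Besides the shell and the picture viewer there is one more tool, called as name(argument=value, ...) on one line, values as JSON. arm_command: Moves the arm, as the interface text tells. Its arguments: {"type":"object","properties":{"targets":{"type":"array","items":{"type":"array","items":{"type":"array","items":{"type":"number"}}}},"jaw":{"type":"number"},"newtons":{"type":"number"}},"required":["targets"]}

```bash
mkdir -p pics; ls; python3 - <<'E'
from cell import arm
import cv2,numpy as np
s=arm.observe();print({k:np.round(v,3) for k,v in s.items()})
for n in("scene","top"):
    d=arm.get_image(n);cv2.imwrite(f"pics/{n}0.png",d["pixels"][...,::-1]);np.savez(f"pics/{n}0.npz",**d)
    print(n,d["fx"],d["fy"],d["cx"],d["cy"],d["xyz"],np.round(d["rotation"],3).tolist())
E
```

```text
pics
{'clock': np.float64(0.0), 'joints': array([ 1.012,  0.435,  0.025,  1.574, -0.012,  1.134, -0.075]), 'dq': array([ 0.001,  0.   , -0.   , -0.001, -0.001, -0.001,  0.   ]), 'joint_efforts': array([-1.0000e-03, -6.6786e+01,  9.8500e-01, -3.1447e+01, -6.1000e-02,
        4.3000e-02,  0.0000e+00]), 'position': array([ 0.275, -0.561,  0.245]), 'ee_rot': array([-3.059e+00, -7.090e-01,  1.000e-03]), 'force': array([-0.024,  0.792,  0.161]), 'ft_torque': array([ 0.009, -0.036, -0.019]), 'gripper_force': np.float64(0.0), 'width': np.float64(1.003)}
scene 454.70829476573675 454.70829476573675 258.7578447976582 193.3281994184024 [ 1.41861608 -0.03590476  0.93860078] [-1.823, -1.643, 0.668]
top 428.1519689008051 428.1519689008051 257.7191807278765 192.89206669303417 [0.48512596 0.04499461 1.47083298] [-2.182, 2.193, -0.047]
```

View pics/scene0.png

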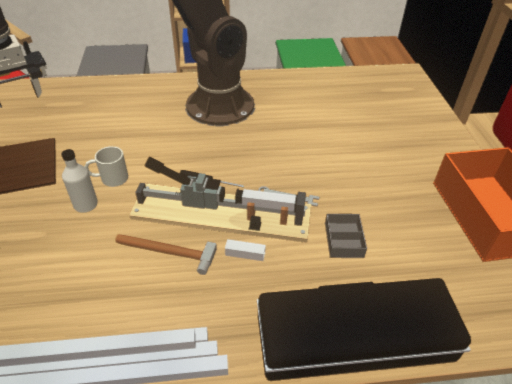

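View pics/top0.png

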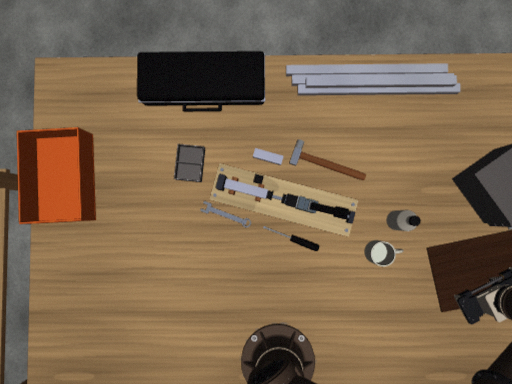

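The scene view shows the clamp in the middle, trigger rising to the left at about (155,165), head at (203,190), and the tube on the right up to (300,205). In the top view the board's corners are about (221,164), (357,205), (350,235) and (210,196). The tube is at the left end (+y) and the trigger pad at about (342,213).

```bash
cat > h.py <<'E'
import numpy as np,cv2
from scipy.spatial.transform import Rotation as R
def cloud(d):
    v,u=np.mgrid[0:384,0:512];z=d["z_map"]
    p=np.stack([(u-d["cx"])/d["fx"]*z,(v-d["cy"])/d["fy"]*z,z],-1)
    r=np.asarray(d["rotation"]);r=r if r.shape==(3,3) else R.from_rotvec(r).as_matrix()
    return p@r.T+d["xyz"]
E
python3 - <<'E'
from h import *
for n in("top","scene"):
    d=dict(np.load(f"pics/{n}0.npz"));P=cloud(d);px=d["pixels"].astype(int)
    ok=d["z_map"]>0
    print(n,"bench z",np.median(P[...,2][ok&(abs(P[...,0]-.4)<.3)&(abs(P[...,1])<.4)]))
    m=ok&(abs(P[...,2]-.018)<.006)&(P[...,0]>.3)&(P[...,0]<.75)&(abs(P[...,1])<.4)
    m=m.astype(np.uint8)
    k,l,st,c=cv2.connectedComponentsWithStats(m)
    i=1+np.argmax(st[1:,4]);q=P[l==i]
    r=cv2.minAreaRect(q[:,:2].astype(np.float32)*1000);print(r,np.median(q[:,2]))
    print(cv2.boxPoints(r))
    # high points near board
    m=ok&(P[...,2]>.05)&(P[...,2]<.2)
    c0=np.array(r[0])/1000
    m&=np.hypot(P[...,0]-c0[0],P[...,1]-c0[1])<.25
    dark=px.sum(-1)<150
    for nm,mm in(("dark>100mm",m&(P[...,2]>.10)),):
        q=P[mm];o=np.argsort(q[:,1])
        print(nm,len(q));print(np.c_[np.round(q[o]*1000),px[mm][o]][::max(1,len(q)//40)].astype(int).tolist())
E
```

```text
top bench z 0.0012465668376553385
((543.1539916992188, -23.718414306640625), (491.04949951171875, 129.7709197998047), 74.46829986572266) 0.01815967982565969
[[ 414.89346 -242.90273]
 [ 539.9255  -277.65167]
 [ 671.41455  195.4659 ]
 [ 546.3825   230.21484]]
dark>100mm 675
[[507, -214, 162, 75, 63, 47], [494, -206, 170, 17, 18, 19], [501, -202, 164, 12, 14, 14], [482, -198, 164, 8, 10, 9], [497, -194, 170, 12, 11, 10], [495, -191, 155, 10, 6, 9], [495, -187, 161, 4, 5, 7], [510, -183, 150, 9, 9, 11], [513, -179, 154, 13, 11, 12], [489, -175, 156, 4, 4, 11], [489, -170, 150, 77, 68, 51], [504, -165, 146, 15, 11, 13], [495, -159, 141, 44, 39, 32], [501, -154, 136, 10, 11, 12], [498, -148, 134, 43, 37, 29], [504, -142, 133, 16, 12, 15], [517, -137, 129, 8, 5, 10], [508, -131, 124, 9, 6, 7], [527, -125, 120, 42, 48, 53], [511, -119, 117, 12, 11, 9], [536, -114, 111, 92, 97, 98], [521, -110, 114, 1, 1, 3], [537, -105, 104, 79, 84, 83], [543, -102, 108, 132, 120, 91], [540, -96, 101, 66, 71, 71], [539, -84, 126, 83, 95, 104], [549, -78, 126, 133, 120, 99], [542, -74, 129, 81, 94, 104], [539
[... 1242 characters left out ...]
78, 58], [532, -118, 110, 119, 127, 121], [542, -113, 108, 89, 85, 75], [523, -110, 115, 62, 52, 39], [509, -105, 109, 66, 57, 45], [541, -101, 102, 86, 84, 73], [540, -97, 112, 116, 120, 111], [547, -87, 114, 91, 93, 80], [526, -83, 131, 95, 97, 87], [548, -79, 118, 88, 84, 74], [541, -75, 126, 130, 138, 127], [533, -72, 129, 128, 135, 126], [516, -70, 127, 131, 142, 129], [548, -66, 117, 152, 147, 137], [517, -62, 117, 105, 101, 90], [533, -58, 113, 65, 55, 43], [531, -52, 114, 62, 53, 41], [526, -47, 116, 57, 48, 34], [523, -42, 113, 63, 52, 40], [526, -36, 116, 63, 54, 42], [549, -30, 111, 92, 88, 79], [595, 174, 101, 89, 82, 71], [588, 180, 101, 92, 87, 78], [610, 187, 100, 96, 88, 80]]
```

```bash
cat >> h.py <<'E'
A=np.deg2rad(-15.53);CX=np.array([np.cos(A),np.sin(A)]);CY=np.array([-np.sin(A),np.cos(A)]);C0=np.array([.543,-.0237])
def st(P): return np.stack([(P[...,:2]-C0)@CX,(P[...,:2]-C0)@CY,P[...,2]],-1)
E
python3 - <<'E'
from h import *
for n in("top","scene"):
    d=dict(np.load(f"pics/{n}0.npz"));S=st(cloud(d))*1000;ok=(d["z_map"]>0)&(abs(S[...,0])<60)&(abs(S[...,1])<250)
    q=S[ok];print(n)
    for y in range(-245,245,5):
        b=q[(abs(q[:,1]-y)<2.5)&(q[:,2]>40)]
        if len(b)>3: 
            t=b[b[:,2]>np.percentile(b[:,2],90)-8]
            print(y,"x %d..%d top %d | near-top x %d..%d n%d"%(b[:,0].min(),b[:,0].max(),np.percentile(b[:,2],90),t[:,0].min(),t[:,0].max(),len(t)))
E
```

```text
top
-235 x -15..21 top 64 | near-top x -15..21 n11
-230 x -16..20 top 67 | near-top x -16..20 n18
-225 x -17..19 top 67 | near-top x -17..19 n15
-220 x -16..18 top 66 | near-top x -12..18 n13
-215 x -3..3 top 63 | near-top x 0..3 n3
-195 x -12..15 top 165 | near-top x -12..15 n5
-190 x -13..18 top 171 | near-top x -13..14 n15
-185 x -15..16 top 169 | near-top x -14..16 n20
-180 x -13..15 top 169 | near-top x -13..15 n15
-175 x -14..17 top 164 | near-top x -14..17 n20
-170 x -15..15 top 163 | near-top x -12..13 n15
-165 x -13..18 top 157 | near-top x -13..18 n21
-160 x -15..16 top 156 | near-top x -15..16 n17
-155 x -13..15 top 151 | near-top x -13..15 n17
-150 x -8..10 top 151 | near-top x -8..10 n12
-145 x -10..13 top 147 | near-top x -10..13 n14
-140 x -8..11 top 144 | near-top x -7..11 n12
-135 x -8..10 top 140 | near-top x -6..10 n10
-130 x -10..12 top 138 | near-top x -10..12 n12
-125 x -9..11 top 136 | near-top x -8..11 n12
-120 x -10..12 top 130 | near-top x -10..12 n13
-115 x -10..11 top 130 | near-top x -10..11 n12
-110 x -10..13 top 127 | near-top x -10..10 n11
-105 x -17..
[... 6602 characters left out ...]
5 n20
155 x -11..16 top 94 | near-top x -11..16 n19
160 x -14..15 top 93 | near-top x -14..15 n18
165 x -16..27 top 94 | near-top x -16..13 n19
170 x -16..29 top 93 | near-top x -16..15 n18
175 x -15..28 top 93 | near-top x -15..15 n19
180 x -15..28 top 93 | near-top x -15..14 n17
185 x -13..27 top 93 | near-top x -13..15 n17
190 x -19..17 top 93 | near-top x -19..12 n20
195 x -16..16 top 94 | near-top x -16..14 n18
200 x -14..16 top 96 | near-top x -14..16 n19
205 x -21..24 top 101 | near-top x -21..22 n24
210 x -24..26 top 102 | near-top x -24..22 n28
215 x -25..25 top 102 | near-top x -25..24 n28
220 x -26..24 top 101 | near-top x -26..24 n31
225 x -21..24 top 100 | near-top x -21..22 n14
```

arm_command(targets=[[[0, 0, 0, 0, 0, -0.169], [0, 0, 0, 0, 0, -0.169], [0, 0, 0, 0, 0, -0.169], [0, 0, 0, 0, 0, -0.169], [0, 0, 0, 0, 0, -0.169], [0.05, 0.014, 0, 0, 0, 0], [0.05, 0.014, 0, 0, 0, 0], [0.05, 0.014, 0, 0, 0, 0], [0.05, 0.014, 0, 0, 0, 0], [0.05, 0.014, 0, 0, 0, 0]]], jaw=0, newtons=20)

```text
clock: 1.35
position: [0.4097, -0.3373, 0.2455]
ee_rot: [-2.5, -1.902, 0.0]
force: [1.9, -1.5, 0.0]
width: 0.008
gripper_force: 0.0
```

```bash
cat >> h.py <<'E'
def pose(arm):
    s=arm.observe();r=R.from_rotvec(s["ee_rot"]).as_matrix()
    print("t",round(float(s["clock"]),2),"tool in clamp mm",np.round(st(np.array(s["position"]))*1000,1),"toolx deg from CY",round(float(np.degrees(np.arctan2(r[1,0],r[0,0])))-74.47,2),"tilt",np.round(r[:2,2],3),"F",np.round(s["force"],1),"w",s["width"])
E
python3 -c "
from h import *
from cell import arm
pose(arm)"
```

```text
t 1.35 tool in clamp mm [ -44.4 -337.9  245.5] toolx deg from CY 0.05 tilt [-0.  0.] F [ 1.9 -1.5  0. ] w 0.00822617241651501
```

arm_command(targets=[[[0.055, 0.015, 0, 0, 0, 0], [0.055, 0.015, 0.01, 0, 0, 0], [0.055, 0.015, 0.025, 0, 0, 0], [0.001, 0, 0.02, 0, 0, 0], [0, 0, 0, 0, 0, 0]]])

```text
clock: 1.98
position: [0.4959, -0.1902, 0.1892]
ee_rot: [-2.497, -1.902, 0.003]
force: [-0.1, -1.4, -0.0]
width: 0.004
gripper_force: 0.0
```

```bash
python3 - <<'E'
from h import *
from cell import arm
pose(arm)
d=arm.get_image("scene");a=d["pixels"][120:260,110:330,::-1];np.savez("pics/s1.npz",**d)
cv2.imwrite("pics/s1.png",cv2.resize(a,None,fx=3,fy=3,interpolation=cv2.INTER_CUBIC))
E
```

```text
t 1.98 tool in clamp mm [  -0.8 -173.1  189.2] toolx deg from CY 0.13 tilt [-0.004  0.001] F [-0.1 -1.4 -0. ] w 0.00438446948690423
```

View pics/s1.png

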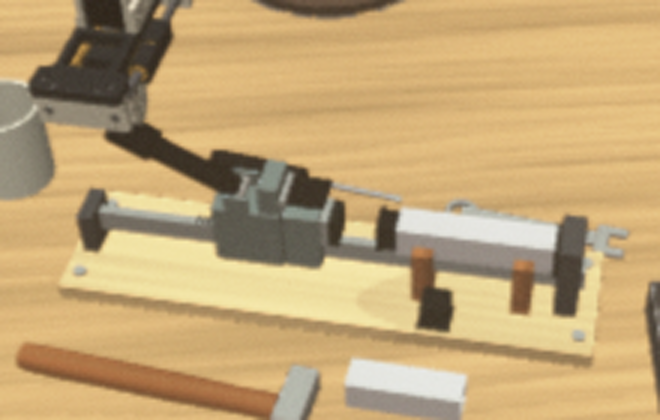

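The fingertips sit just above the trigger pad at about (130,130) in the crop. The head is at (270,215), the plug at (387,230) and the spare plug at (435,308). I'll start the first pump.

arm_command(targets=[[[0, 0, 0.01, 0, 0, 0], [0, 0, 0.01, 0, 0, 0], [0, 0, 0.01, 0, 0, 0], [0, 0, 0.01, 0, 0, 0], [0, 0, 0, 0, 0, 0]]])

```text
clock: 2.65
position: [0.4971, -0.1908, 0.1502]
ee_rot: [-2.5, -1.902, -0.001]
force: [0.9, 1.5, 2.0]
width: 0.004
gripper_force: 1.2
```

```bash
cat >> h.py <<'E'
def head(arm,n="scene"):
    # tower front (z>122) edge, paddle front edge, jaw face from depth
    d=arm.get_image(n);S=st(cloud(d))*1000;ok=d["z_map"]>0
    q=S[ok&(abs(S[...,0])<17)&(S[...,1]>-75)&(S[...,1]<60)]
    for nm,a,b in(("tower",123,134),("paddle",108,121),("jaw/plug top",88,97)):
        y=np.sort(q[(q[:,2]>a)&(q[:,2]<b)][:,1])
        if len(y):
            g=np.where(np.diff(y)>7)[0]
            print(nm,"min",np.round(y[0]),"max",np.round(y[-1]),"gaps",[(int(y[i]),int(y[i+1])) for i in g],end="; ")
    print()
    return d
E
python3 -c "
from h import *
from cell import arm
head(arm);pose(arm)"
```

```text
tower min -54.0 max -34.0 gaps []; paddle min -75.0 max 5.0 gaps [(-64, -53), (-42, -34)]; jaw/plug top min -70.0 max 60.0 gaps [(-54, -43), (17, 40)]; 
t 2.7 tool in clamp mm [   0.5 -173.3  150.6] toolx deg from CY 0.06 tilt [0. 0.] F [1.3 3.  2.3] w 0.0031746337141252403
```

arm_command(targets=[[[0, 0, 0.01, 0, 0, 0], [0, 0, 0.007, 0, 0, 0], [0, 0, 0, 0, 0, 0]]])

```text
clock: 3.08
position: [0.4974, -0.19, 0.1339]
ee_rot: [-2.499, -1.903, -0.002]
force: [1.6, 3.9, 5.3]
width: 0.0
gripper_force: 2.5
```

```bash
python3 -c "
from h import *
from cell import arm
head(arm);pose(arm)"
```

```text
tower min -48.0 max -27.0 gaps []; paddle min -75.0 max 12.0 gaps [(-55, -47), (-47, -28)]; jaw/plug top min -64.0 max 60.0 gaps [(-37, -30), (23, 40)]; 
t 3.12 tool in clamp mm [   0.6 -172.6  134. ] toolx deg from CY 0.1 tilt [0.001 0.001] F [0.5 3.1 5.4] w 0.0026990652281427665
```

arm_command(targets=[[[0, 0, -0.029, 0, 0, 0], [0.013, 0, -0.029, 0, 0, 0], [0, 0, 0, 0, 0, 0], [0, 0, 0.012, 0, 0, 0], [0, 0, 0.012, 0, 0, 0], [0, 0, 0.012, 0, 0, 0], [0, 0, 0.012, 0, 0, 0], [0, 0, 0.011, 0, 0, 0], [0, 0, 0, 0, 0, 0]]])

```text
clock: 4.25
position: [0.5001, -0.1772, 0.1308]
ee_rot: [-2.497, -1.902, -0.0]
force: [1.4, 3.5, 5.2]
width: 0.002
gripper_force: 2.4
```

```bash
python3 -c "
from h import *
from cell import arm
head(arm);pose(arm)"
```

```text
tower min -32.0 max -12.0 gaps []; paddle min -75.0 max 28.0 gaps [(-38, -31), (-31, -12)]; jaw/plug top min -74.0 max 60.0 gaps [(-62, -46), (-32, -21)]; 
t 4.3 tool in clamp mm [  -0.2 -159.5  131. ] toolx deg from CY 0.11 tilt [-0.002  0.002] F [-0.4  1.9  4.5] w 0.004480606809851323
```

arm_command(targets=[[[0, 0, -0.03, 0, 0, 0], [0.015, 0, -0.03, 0, 0, 0], [0, 0, 0, 0, 0, 0], [0, 0, 0.012, 0, 0, 0], [0, 0, 0.012, 0, 0, 0], [0, 0, 0.012, 0, 0, 0], [0, 0, 0.01, 0, 0, 0], [0, 0, 0, 0, 0, 0]]])

```text
clock: 5.3
position: [0.504, -0.1634, 0.1449]
ee_rot: [-2.498, -1.901, 0.001]
force: [0.1, 2.4, 8.0]
width: 0.005
gripper_force: 4.2
```

```bash
python3 -c "
from h import *
from cell import arm
head(arm);pose(arm)"
```

```text
tower min -23.0 max -3.0 gaps []; paddle min -75.0 max 37.0 gaps [(-33, -24), (-23, -12)]; jaw/plug top min -68.0 max 60.0 gaps [(-48, -39), (-16, -5)]; 
t 5.35 tool in clamp mm [-1.000e-01 -1.451e+02  1.452e+02] toolx deg from CY 0.07 tilt [-0.001  0.001] F [0.3 2.5 7.5] w 0.003745540042682561
```

arm_command(targets=[[[0, 0, 0.007, 0, 0, 0], [0, 0, 0.006, 0, 0, 0], [0, 0, 0, 0, 0, 0]]])

```text
clock: 5.72
position: [0.5047, -0.1616, 0.1325]
ee_rot: [-2.497, -1.903, -0.003]
force: [0.1, 7.5, 10.3]
width: 0.005
gripper_force: 5.3
```

```bash
python3 -c "
from h import *
from cell import arm
head(arm);pose(arm)"
```

```text
tower min -19.0 max 2.0 gaps []; paddle min -75.0 max 42.0 gaps [(-27, -18), (-9, -2)]; jaw/plug top min -62.0 max 60.0 gaps [(-48, -40), (-13, 0)]; 
t 5.78 tool in clamp mm [   0.  -143.2  132.6] toolx deg from CY 0.16 tilt [-0.     0.003] F [ 0.1  7.7 10.4] w 0.0027933101875436362
```

arm_command(targets=[[[0, 0, -0.03, 0, 0, 0], [0.013, 0, -0.03, 0, 0, 0], [0, 0, 0, 0, 0, 0], [0, 0, 0.012, 0, 0, 0], [0, 0, 0.01, 0, 0, 0], [0, 0, 0.004, 0, 0, 0], [0, 0, 0, 0, 0, 0]]])

```text
clock: 6.65
position: [0.507, -0.1522, 0.1661]
ee_rot: [-2.5, -1.9, 0.003]
force: [-1.9, 0.2, 8.2]
width: 0.004
gripper_force: 3.9
```

```bash
python3 -c "
from h import *
from cell import arm
head(arm);pose(arm)"
```

```text
tower min -75.0 max 3.0 gaps [(-68, -16)]; paddle min -73.0 max 43.0 gaps [(-25, -9), (-9, -1)]; jaw/plug top min -60.0 max 60.0 gaps [(-54, -43), (-43, -32), (-16, 0)]; 
t 6.7 tool in clamp mm [  -0.3 -133.4  166.3] toolx deg from CY 0.0 tilt [-0.002 -0.   ] F [-1.8 -1.5  8. ] w 0.005654023800879282
```

arm_command(targets=[[[0, 0, 0.005, 0, 0, 0], [0, 0, 0.003, 0, 0, 0], [0, 0, 0, 0, 0, 0]]])

```text
clock: 7.08
position: [0.5071, -0.1524, 0.1586]
ee_rot: [-2.501, -1.901, 0.003]
force: [-2.5, -1.9, 12.5]
width: 0.006
gripper_force: 5.7
```

```bash
python3 -c "
from h import *
from cell import arm
head(arm);pose(arm)"
```

```text
tower min -74.0 max 5.0 gaps [(-74, -14)]; paddle min -75.0 max 45.0 gaps [(-25, -2)]; jaw/plug top min -60.0 max 60.0 gaps [(-46, -29), (-13, -2), (-2, 4)]; 
t 7.12 tool in clamp mm [-1.000e-01 -1.336e+02  1.587e+02] toolx deg from CY -0.0 tilt [-0.002 -0.001] F [-3.3 -1.3 12.2] w 0.0048793658979068635
```

arm_command(targets=[[[0, 0, 0.004, 0, 0, 0], [0, 0, 0, 0, 0, 0]]])

```text
clock: 7.38
position: [0.5071, -0.1527, 0.1549]
ee_rot: [-2.501, -1.901, 0.003]
force: [-3.8, -2.8, 17.0]
width: 0.005
gripper_force: 7.5
```

arm_command(targets=[[[0, 0, 0.003, 0, 0, 0], [0, 0, 0, 0, 0, 0]]])

```text
clock: 7.62
position: [0.5071, -0.153, 0.1522]
ee_rot: [2.501, 1.9, -0.003]
force: [-5.2, -2.9, 19.6]
width: 0.004
gripper_force: 9.1
```

arm_command(targets=[[[0, 0, 0.001, 0, 0, 0], [0, 0, 0, 0, 0, 0], [0, 0, 0, 0, 0, 0], [0, 0, 0, 0, 0, 0], [0, 0, 0, 0, 0, 0], [0, 0, 0, 0, 0, 0], [0, 0, 0, 0, 0, 0], [0, 0, 0, 0, 0, 0], [0, 0, 0, 0, 0, 0], [0, 0, 0, 0, 0, 0]]])

```text
clock: 8.88
position: [0.5071, -0.1531, 0.1515]
ee_rot: [2.501, 1.9, -0.003]
force: [-5.5, -2.9, 20.4]
width: 0.004
gripper_force: 9.6
```

```bash
python3 - <<'E'
from h import *
from cell import arm
d=head(arm);pose(arm);head(arm,"top")
a=d["pixels"][150:260,150:320,::-1]
cv2.imwrite("pics/s2.png",cv2.resize(a,None,fx=4,fy=4,interpolation=cv2.INTER_CUBIC))
E
```

```text
tower min -12.0 max 7.0 gaps []; paddle min -75.0 max 47.0 gaps [(-22, -12), (-12, -1)]; jaw/plug top min -57.0 max 60.0 gaps [(-46, -29)]; 
t 8.93 tool in clamp mm [ 1.000e-01 -1.343e+02  1.515e+02] toolx deg from CY -0.04 tilt [-0.001 -0.002] F [-5.9 -3.1 20.6] w 0.00503572736486459
tower min -12.0 max 8.0 gaps []; paddle min -74.0 max 48.0 gaps [(-22, 7)]; jaw/plug top min -56.0 max 60.0 gaps [(-38, -26), (-13, 48)];
```

View pics/s2.png

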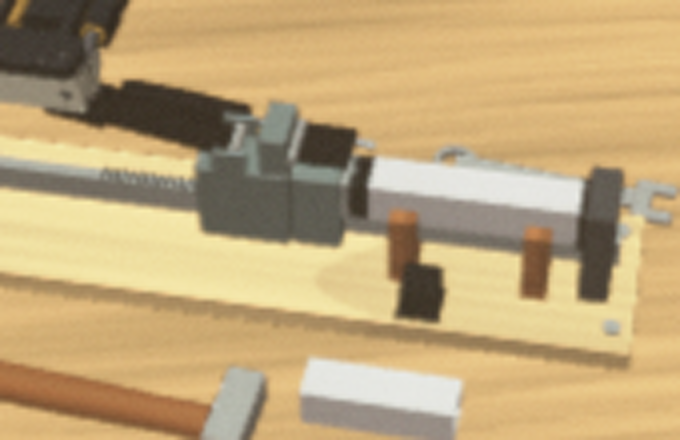

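The tower face now reads s≈7.5, up 50 mm from the start. The crop shows the jaw pad at (357,190), the plug flange flush on the tube, and the trigger partly lowered. The 20 N hold is done, so I'll lift off and go above the release paddle. The tool gets tilted so the finger's front edge presses and its rear edge can push the tower.

arm_command(targets=[[[0, 0, -0.02, 0, 0, 0], [0, 0, -0.03, 0, 0, 0], [0.054, 0, 0, 0, 0, 0], [0.054, 0, 0, 0, 0, 0], [0.055, 0, 0, 0, 0, 0], [0, 0, 0, 0, -0.133, 0], [0, 0, 0, 0, -0.133, 0], [0, 0, 0, 0, -0.134, 0], [0, 0, 0, 0, 0, 0]]])

```text
clock: 10.1
position: [0.5505, 0.0082, 0.1986]
ee_rot: [2.275, 1.742, -0.466]
force: [-0.2, 0.3, -0.2]
width: 0.002
gripper_force: 0.0
```

```bash
python3 - <<'E'
from h import *
from cell import arm
pose(arm);d=head(arm);head(arm,"top");pose(arm)
a=d["pixels"][120:260,120:320,::-1]
cv2.imwrite("pics/s3.png",cv2.resize(a,None,fx=4,fy=4,interpolation=cv2.INTER_CUBIC))
E
```

```text
t 10.1 tool in clamp mm [ -1.3  32.8 198.6] toolx deg from CY 0.48 tilt [-0.106 -0.375] F [-0.2  0.3 -0.2] w 0.0020501716460243962
tower min -74.0 max 5.0 gaps [(-57, -15)]; paddle min -74.0 max 46.0 gaps [(-23, -12), (-9, -1)]; jaw/plug top min -60.0 max 60.0 gaps [(-51, -32), (-16, -5), (-5, 2)]; 
tower min -75.0 max 6.0 gaps [(-54, -13)]; paddle min -60.0 max 13.0 gaps [(-22, -13), (-6, 5)]; jaw/plug top min -59.0 max -16.0 gaps [(-41, -28)]; 
t 10.2 tool in clamp mm [-2.000e-01  2.990e+01  2.002e+02] toolx deg from CY 0.12 tilt [-0.106 -0.374] F [-0.2 -0.5  0.8] w 0.0029775456703793396
```

View pics/s3.png

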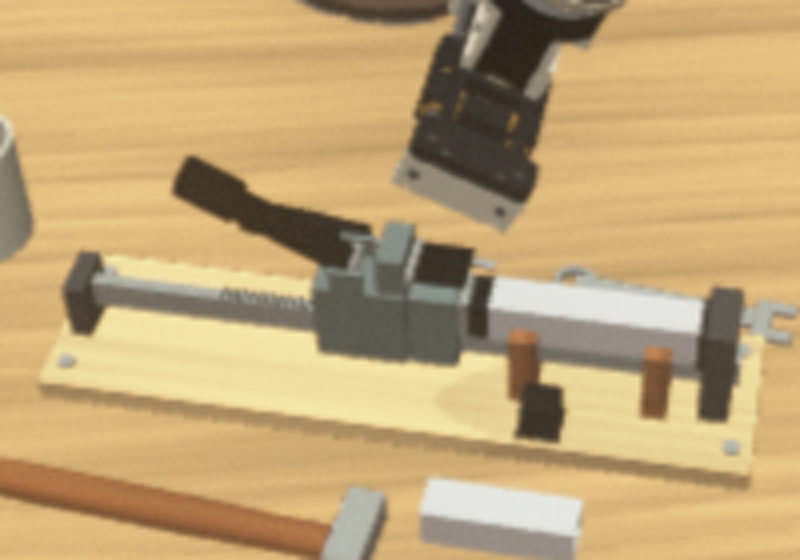

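The crop shows the trigger back at rest at (210,180), the tower at (397,250), the paddle at (443,262), and the tilted fingertips above it at (455,205). Next I descend to just above the paddle.

arm_command(targets=[[[0.009, 0, 0.023, 0, 0, 0], [0.008, 0, 0.021, 0, 0, 0], [0.0045, 0, 0.013, 0, 0, 0], [0, 0, 0, 0, 0, 0]]])

```text
clock: 10.7
position: [0.5501, 0.0018, 0.1403]
ee_rot: [2.281, 1.732, -0.464]
force: [-0.6, 0.0, 0.1]
width: 0.004
gripper_force: 0.0
```

```bash
python3 - <<'E'
from h import *
from cell import arm
pose(arm)
E
```

```text
t 10.7 tool in clamp mm [  0.   26.5 140.3] toolx deg from CY -0.03 tilt [-0.106 -0.375] F [-0.6  0.   0.1] w 0.004131857389698073
```

arm_command(targets=[[[0.0016, 0, 0.0037, 0, 0, 0], [0.0012, 0, 0.0028, 0, 0, 0], [0, 0, 0, 0, 0, 0]]])

```text
clock: 11.08
position: [0.5511, 0.0034, 0.1342]
ee_rot: [2.279, 1.733, -0.461]
force: [0.9, -0.7, 1.9]
width: 0.005
gripper_force: 0.9
```

arm_command(targets=[[[0.0008, 0, 0.0018, 0, 0, 0], [0.0006, 0, 0.0014, 0, 0, 0], [0, 0, 0, 0, 0, 0]]])

```text
clock: 11.45
position: [0.5509, 0.0033, 0.1303]
ee_rot: [2.279, 1.733, -0.462]
force: [1.3, -0.5, 3.9]
width: 0.002
gripper_force: 1.7
```

```bash
python3 - <<'E'
from h import *
from cell import arm
pose(arm);head(arm)
E
```

```text
t 11.45 tool in clamp mm [  0.4  28.1 130.3] toolx deg from CY 0.05 tilt [-0.104 -0.376] F [ 1.3 -0.5  3.9] w 0.002499729620237767
tower min -75.0 max -2.0 gaps [(-59, -15)]; paddle min -73.0 max 8.0 gaps [(-25, -12), (-4, 3)]; jaw/plug top min -60.0 max 56.0 gaps [(-52, -40), (-40, -33), (-10, -2), (47, 56)];
```

arm_command(targets=[[[-0.004, 0, 0.0012, 0, 0, 0], [-0.004, 0, 0.0012, 0, 0, 0], [0, 0, 0, 0, 0, 0]]])

```text
clock: 11.88
position: [0.5485, -0.005, 0.1313]
ee_rot: [2.279, 1.733, -0.462]
force: [1.2, 0.6, 3.7]
width: 0.003
gripper_force: 1.7
```

```bash
python3 - <<'E'
from h import *
from cell import arm
pose(arm);head(arm)
E
```

```text
t 11.88 tool in clamp mm [  0.3  19.5 131.3] toolx deg from CY 0.03 tilt [-0.104 -0.375] F [1.2 0.6 3.7] w 0.00255518156087423
tower min -75.0 max -12.0 gaps [(-63, -24)]; paddle min -73.0 max -2.0 gaps [(-32, -23), (-23, -7)]; jaw/plug top min -68.0 max 58.0 gaps [(-59, -39), (-18, -8), (45, 57)];
```

arm_command(targets=[[[-0.0074, 0, 0.0031, 0, 0, 0], [-0.0074, 0, 0.0031, 0, 0, 0], [-0.0074, 0, 0.0031, 0, 0, 0], [0, 0, 0, 0, 0, 0]]])

```text
clock: 12.42
position: [0.5415, -0.0296, 0.1314]
ee_rot: [2.28, 1.731, -0.465]
force: [-0.2, -1.6, 4.2]
width: 0.005
gripper_force: 1.6
```

```bash
python3 - <<'E'
from h import *
from cell import arm
pose(arm);head(arm)
E
```

```text
t 12.43 tool in clamp mm [ 1.000e-01 -6.100e+00  1.314e+02] toolx deg from CY -0.04 tilt [-0.105 -0.377] F [-0.2 -1.6  4.2] w 0.00493178877567239
tower min -50.0 max -40.0 gaps []; paddle min -75.0 max -32.0 gaps [(-58, -47), (-47, -39)]; jaw/plug top min -66.0 max 60.0 gaps [(17, 54)];
```

arm_command(targets=[[[-0.0074, 0, 0.0031, 0, 0, 0], [-0.0074, 0, 0.0031, 0, 0, 0], [-0.0037, 0, 0.0015, 0, 0, 0], [0, 0, 0, 0, 0, 0]]])

```text
clock: 12.98
position: [0.5364, -0.0481, 0.1315]
ee_rot: [2.279, 1.732, -0.464]
force: [-0.9, -0.8, 3.3]
width: 0.003
gripper_force: 1.6
```

```bash
python3 - <<'E'
from h import *
from cell import arm
pose(arm);head(arm)
E
```

```text
t 12.97 tool in clamp mm [ 1.000e-01 -2.530e+01  1.315e+02] toolx deg from CY 0.01 tilt [-0.105 -0.376] F [-0.9 -0.8  3.3] w 0.003437267861083296
tower min -69.0 max -62.0 gaps []; paddle min -58.0 max -45.0 gaps [(-58, -45)]; jaw/plug top min -75.0 max 60.0 gaps [(-70, -59), (-59, -51), (0, 54)];
```

arm_command(targets=[[[-0.0037, 0, 0.0015, 0, 0, 0], [-0.0028, 0, 0.0012, 0, 0, 0], [0, 0, 0, 0, 0, 0]]])

```text
clock: 13.4
position: [0.5347, -0.0542, 0.1315]
ee_rot: [2.279, 1.733, -0.462]
force: [0.1, 0.7, 2.9]
width: 0.008
gripper_force: 1.7
```

arm_command(targets=[[[-0.0028, 0, 0.0012, 0, 0, 0], [-0.0028, 0, 0.0012, 0, 0, 0], [0, 0, 0, 0, 0, 0]]])

```text
clock: 13.78
position: [0.5333, -0.0598, 0.1315]
ee_rot: [2.279, 1.734, -0.461]
force: [1.0, 3.1, 4.6]
width: 0.005
gripper_force: 2.1
```

```bash
sed -i 's/>-75)/>-100)/' h.py; python3 - <<'E'
from h import *
from cell import arm
pose(arm);head(arm);head(arm,"top")
E
```

```text
t 13.78 tool in clamp mm [  0.3 -37.4 131.5] toolx deg from CY 0.04 tilt [-0.104 -0.375] F [1.  3.1 4.6] w 0.005155904784314713
tower min -79.0 max -74.0 gaps []; paddle min -100.0 max -72.0 gaps [(-88, -76)]; jaw/plug top min -96.0 max 60.0 gaps [(-14, 54)]; 
tower min -78.0 max -51.0 gaps []; paddle min -99.0 max -55.0 gaps [(-87, -73), (-73, -57)]; jaw/plug top min -92.0 max -81.0 gaps [];
```

arm_command(targets=[[[-0.0028, 0, 0.0012, 0, 0, 0], [0, 0, 0, 0, 0, 0]]])

```text
clock: 14.12
position: [0.5326, -0.0626, 0.1315]
ee_rot: [2.279, 1.734, -0.461]
force: [1.5, 3.1, 3.9]
width: 0.006
gripper_force: 2.8
```

arm_command(targets=[[[-0.0018, 0, 0.0008, 0, 0, 0], [0, 0, 0, 0, 0, 0]]])

```text
clock: 14.38
position: [0.5324, -0.0634, 0.1314]
ee_rot: [2.279, 1.735, -0.459]
force: [1.9, 7.7, 5.4]
width: 0.004
gripper_force: 4.5
```

arm_command(targets=[[[-0.0012, 0, 0.0005, 0, 0, 0], [0, 0, 0, 0, 0, 0]]])

```text
clock: 14.62
position: [0.5324, -0.0637, 0.1314]
ee_rot: [2.279, 1.737, -0.457]
force: [1.6, 10.3, 5.1]
width: 0.002
gripper_force: 5.5
```

```bash
python3 - <<'E'
from h import *
from cell import arm
pose(arm);head(arm)
E
```

```text
t 14.62 tool in clamp mm [  0.4 -41.4 131.4] toolx deg from CY 0.14 tilt [-0.102 -0.373] F [ 1.6 10.3  5.1] w 0.001976042274207535
paddle min -100.0 max -88.0 gaps []; jaw/plug top min -96.0 max 60.0 gaps [(-81, -68), (-68, -60), (-8, 54)];
```

arm_command(targets=[[[-0.0039, 0, -0.0092, 0, 0, 0], [-0.0078, 0, -0.0184, 0, 0, 0], [-0.0195, 0, -0.046, 0, 0, 0], [-0.0195, 0, -0.046, 0, 0, 0], [0, 0, 0, 0, 0, 0]]])

```text
clock: 15.3
position: [0.5327, -0.0669, 0.2653]
ee_rot: [2.279, 1.728, -0.455]
force: [0.7, 0.4, -0.4]
width: 0.004
gripper_force: 0.0
```

```bash
python3 - <<'E'
from h import *
from cell import arm
pose(arm);d=head(arm)
a=d["pixels"][120:260,100:320,::-1]
cv2.imwrite("pics/s4.png",cv2.resize(a,None,fx=3.6,fy=3.6,interpolation=cv2.INTER_CUBIC))
E
```

```text
t 15.3 tool in clamp mm [  1.6 -44.4 265.3] toolx deg from CY -0.2 tilt [-0.099 -0.376] F [ 0.7  0.4 -0.4] w 0.0035113770989684827
tower min -79.0 max -58.0 gaps []; paddle min -100.0 max -19.0 gaps [(-88, -65)]; jaw/plug top min -94.0 max 60.0 gaps [(-78, -70), (-70, -62), (-7, 54)];
```

View pics/s4.png

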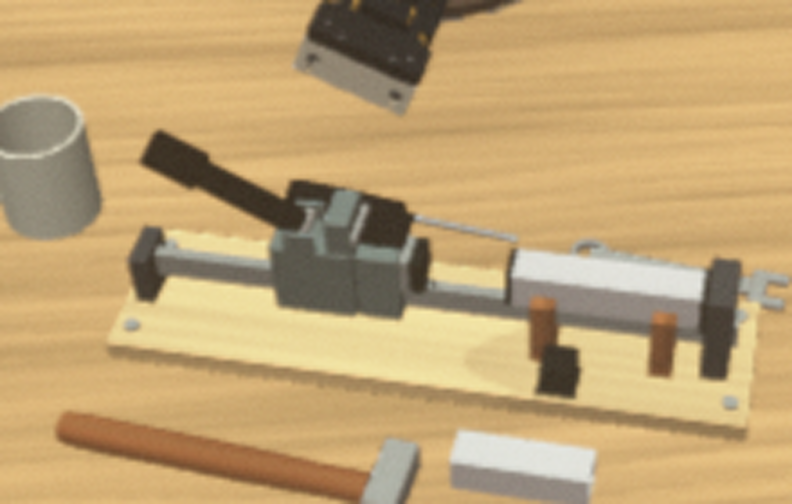

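The head is at its rear stop (tower face s=-58, jaw ≈-5) with the jaw at (418,265). The plug is flush on the tube at (512,277), the trigger is at rest and the gripper is clear. The bystanders in this crop haven't moved.

```bash
python3 -c "
from cell import arm
print(arm.sign_off())"
```

```text
the job is handed in; nothing more can be done
None
```

The plug is pressed fully home, the trigger was held at about 20 N for just over a second, the head is released and back at its rear stop, the arm is clear, and the job was handed in at about 15 s of the 53 s limit.

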